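# Switch a vial stand over to the empty tray

### The arm

A 6-joint arm with a two-finger parallel gripper is mounted at the origin on the work surface. World frame = base frame: x ahead of the robot, y to its left, z up, the work surface at z = 0. Lengths are in m, angles in rad, forces in N, time in s.
With the tool pointing down it reaches from about 0.35 to 0.775 m from the base axis. Payload 7.3 kg.
Tool frame: the origin (TCP) lies between the finger pads; the fingertips stand 25 mm ahead of it and the grasp point (between the pads) lies 6 mm ahead of it; y points along the fingers, z is the direction in which the jaws open and shut, and the axes are right-handed (so a half turn about y gives the same grasp; the last joint's range is limited). The gripper opens to 92 mm and grips with 3 to 60 N. Pads are 19 mm wide; open, the fingers measure 130 mm over their backs; the gripper's body (75 mm by 190 mm) begins 47 mm behind the grasp point.
Start: joints at [1.012, 0.342, 1.524, -0, 1.275, -0.146], TCP at [0.211, 0.481, 0.252] pointing down, gripper open.
Joint ranges: [-2.53, 2.53], [-0.77, 2.02], [0.04, 2.7], [-1, 4.14], [0.28, 2.66], [-3.11, 3.11]. Speed limits (rad/s): [2.57, 2.57, 3.14, 3.14, 3.14, 3.14].

### API

Orientations are given as [roll, pitch, yaw] about the fixed x, y, z axes, in that order (R = Rz(yaw) Ry(pitch) Rx(roll)).
In Python, from cell import sensors, read_camera, hand_in gives the robot as it stands. The module is installed in compiled form; this text tells all that it offers.
- The arm moves only by the tool send_rows, never from a script. Its argument "motion" is a list that holds one entry, the list of rows, each a list of 4 numbers: the shift along the tool's x, y, z in m, then the turn about the tool's y in degrees. In form: [[[tx, ty, tz, twist], ...]]. A call has 1 to 8 rows; each row is the pose to reach, as a shift and turn from the pose measured when the call began, along the tool's axes at that moment; what a row does not reach only later rows make up. A row lasts 1/10 s, in which the tool goes at most 50 mm and 8.59 degrees, less where a joint would pass 70% of its speed; a pose out of reach is approached as far as the arm can. A call with a gripper value outside its range is refused whole. "gripper" is the opening, from 0 (shut) to 1 (fully open), set as the call begins (left out, the last holds). The fingers move at their own pace and stop on an object; "grip_force" is the grip in N (left out, the last holds). Time passes only in rows, so rows that repeat a pose let the fingers close. It gives the time, the measured TCP pose, the force and the opening at its end, in the units of the state.
- sensors.observe(): the state, without advancing time (a new reading comes with each control period).
- read_camera(name): name is "scene" or "top"; returns a dict with "frame" (384x512x3 uint8, red, green, blue), "fx", "fy", "cx", "cy" (pixels), "distortion" ([k1, k2, p1, p2, k3] as OpenCV has them; the pictures are not rectified), "extrinsics" (4x4, takes a point from world to camera coordinates). Camera axes: x right, y up, looking along -z (the intrinsics and any distortion apply to the point x, -y, -z); pixel columns grow to the right and rows downward; lengths in m; the calibration is good to about 2 mm. A picture is of the moment at which its call begins. There is no depth.
- hand_in(): hands the job in, once; it reports no verdict.
The state is a dict: "time": time; "qpos": joint angles; "qvel": joint speeds; "joint_efforts": joint torques, N m; "tool_pos": TCP position; "tool_rot": TCP orientation; "contact_force": force on the tool from outside, world axes, zero at the start; "torque": the same for the moment, N m; "opening": finger opening in m.
Only numpy, scipy, OpenCV 4.12 (cv2) and the standard library are available. Lean on these libraries where they do the work, as an engineer would, in place of code of your own. Each camera call takes 0.05 s, during which the arm holds its last target.

### The job

The left-hand tray of the vial stand is full. With your fingertips slide the empty tray along the bench squarely up against the stand, under the mouth of the right-hand chute, and then rock the seesaw gate over by pressing down the raised end of its rocker, so that the three vials waiting in the magazine run down into the empty tray. Nothing is picked up, the vials are not touched by hand, and the full side and the things around are left as they are.

Things in the scene. Friction and masses are not known exactly. Their poses are not given: they have to be found in the camera images.
- stand: Vial stand of aluminium and clear plastic, fixed to the bench. Origin: on the bench under its middle; x away from its front (the front faces the robot), y to its left, z up. Base plate 125 (x) x 153 (y) x 8 mm. A docked tray stops against the plate's end face at y = -76.5 mm: the empty tray's origin is then at stand x = 0, y = -139.5 mm, its axes parallel to the stand's.
- magazine (a point): Middle of the open top, 182 mm above the bench, of the clear upright magazine in the middle of the stand: 73 mm deep (stand x from -36.5 to 36.5 mm) and 62 mm wide (y). Three vials wait in it, one above the other. Under it the gate turns on an axle along stand x, 42 mm above the bench; from the gate a chute falls to each side.
- right_mouth (a point): Middle of the floor edge at the mouth of the right-hand chute: stand y = -86.5 mm, 13.5 mm above the bench, 10 mm clear underneath, so that a tray's low lip passes under. The chute is 72 mm wide over its side rails (x). The left-hand chute mirrors it; it and its tray are full and its vials back up to the gate.
- gate (a joint): Seesaw gate with its rocker, rad. -0.35: slopes to the left (start). 0: level. 0.35: slopes to the right, vials run down the right-hand chute. A steel tumbler weight, 36 mm across, 42 to 78 mm above the axle, makes it fall to either stop and stay: about 1 N down on the raised pad starts it, and past level it falls over by itself. Its rocker bar runs along stand y at stand x = -100 mm.
- right_pad (a point): Top of the black finger pad (30 x 32 mm, 8 mm thick) on the right-hand (-y) end of the rocker bar, 90 mm from the axle. At the start it is the raised end, about 77 mm above the bench; 47 mm when level, about 16 mm when the gate is over to the right.
- left_pad (a point): The same pad on the left-hand (+y) end, low at the start.
- empty_tray: Loose empty steel tray, 118 (its x) x 126 mm (its y), 0.3 to 0.65 kg; origin under its middle, on the bench. Floor and walls 3 mm; three walls 32 mm high, and on its +y side, which faces the stand's right-hand chute, only a lip 8 mm high. It starts 50 to 130 mm short of the stand, roughly in line with the right-hand chute.
- full_tray: The same kind of tray, docked under the left-hand chute and full.
- vial1: amber glass vial 28 mm across and 60 mm long with a white cap, 30 g, lying along the stand's x and rolling along its y; origin at its middle. Lowest of the three waiting in the magazine; it rests on the gate.
- vial2: amber glass vial 28 mm across and 60 mm long with a white cap, 30 g, lying along the stand's x and rolling along its y; origin at its middle. Middle one in the magazine.
- vial3: amber glass vial 28 mm across and 60 mm long with a white cap, 30 g, lying along the stand's x and rolling along its y; origin at its middle. Top one in the magazine, about 115 mm above the bench.
- chute1: amber glass vial 28 mm across and 60 mm long with a white cap, 30 g, lying along the stand's x and rolling along its y; origin at its middle. In the left-hand chute.
- chute2: amber glass vial 28 mm across and 60 mm long with a white cap, 30 g, lying along the stand's x and rolling along its y; origin at its middle. In the left-hand chute.
- chute3: amber glass vial 28 mm across and 60 mm long with a white cap, 30 g, lying along the stand's x and rolling along its y; origin at its middle. In the left-hand chute.
- stored1: amber glass vial 28 mm across and 60 mm long with a white cap, 30 g, lying along the stand's x and rolling along its y; origin at its middle. In the full tray.
- stored2: amber glass vial 28 mm across and 60 mm long with a white cap, 30 g, lying along the stand's x and rolling along its y; origin at its middle. In the full tray.
- stored3: amber glass vial 28 mm across and 60 mm long with a white cap, 30 g, lying along the stand's x and rolling along its y; origin at its middle. In the full tray.
- stored4: amber glass vial 28 mm across and 60 mm long with a white cap, 30 g, lying along the stand's x and rolling along its y; origin at its middle. In the full tray.
- tip_box: Bystander: orange pipette tip box with a clear lid, 115 x 78 x 75 mm, loose, beyond the stand.
- tube_rack: Bystander: yellow tube rack, 85 x 135 x 26 mm, loose, on the robot's side to the right.
- mini_centrifuge: Bystander: small round centrifuge, 150 mm across, 113 mm high, standing firmly beyond the stand.
Not all that is in view belongs to the job. Leave any yellow look-alike of the vial3 alone. Leave any pink look-alike of the empty_tray alone.

How it is judged:
By the outcome, as a careful person would: the job done as asked, in the order asked, and still so for the second after the job is handed in, with the robot touching nothing.
It also fails if it takes over 48 s, if anything falls off the work surface, if the arm or the gripper's body presses on something with over 40 N, if the wrist force passes 120 N, or if a joint passes its speed limit or range.

## Working session

There is one attempt and no reset: what is moved stays moved. The work goes in short steps, Python scripts to look and compute and a tool call to move; the robot and the scene stay as the last step left them, time stands still between calls to the robot, and variables do not carry over. Pictures are saved under pics/ and viewed, and the job is handed in when it is done.

Besides the shell and the picture viewer there is one more tool, called as name([rows], argument=value, ...), one row to a line, values as JSON. send_rows: Moves the arm, as the interface text tells. Its arguments: {"type":"object","properties":{"motion":{"type":"array"},"gripper":{"type":"number"},"grip_force":{"type":"number"}},"required":["motion"]}

```bash
mkdir -p pics; python3 - <<'E'
from cell import sensors, read_camera
import cv2,pickle
print(sensors.observe())
for n in("scene","top"):
    c=read_camera(n); pickle.dump(c,open(f"{n}0.pkl","wb"))
    cv2.imwrite(f"pics/{n}0.png",cv2.resize(c["frame"][:,:,::-1],(800,600),interpolation=cv2.INTER_CUBIC))
    print(n,c["fx"],c["fy"],c["cx"],c["cy"],c["distortion"],c["extrinsics"])
E
```

```text
{'time': 0.0, 'qpos': array([ 1.01202971e+00,  3.42746594e-01,  1.52505080e+00, -2.29148980e-05,
        1.27538130e+00, -1.45978802e-01]), 'qvel': array([-0.00040755, -0.00035272,  0.00191202, -0.00138428, -0.00119201,
        0.00085839]), 'joint_efforts': array([-1.50230029e-03, -4.31237984e+01, -2.44220102e+01,  7.17254123e-02,
        5.59319579e-02, -8.06133494e-05]), 'tool_pos': array([0.21038336, 0.48058864, 0.25102075]), 'tool_rot': array([-1.57236869e+00,  2.09028261e-04, -4.12781289e-01]), 'contact_force': array([ 0.83658931,  0.8605921 , -0.06077879]), 'torque': array([-0.05980394,  0.00623019,  0.01543647]), 'opening': 0.09203445301015471}
scene 391.3409953295433 391.3409953295433 265.98025473459893 191.04071930635916 [-0.01169358  0.          0.          0.          0.        ] [[-0.85041075  0.52586698  0.01629336  0.44121056]
 [-0.39888175 -0.66463066  0.63179066  0.15438269]
 [ 0.34306691  0.53078244  0.7749678  -1.50099782]
 [ 0.          0.          0.          1.        ]]
top 416.4132182937697 416.4132182937697 252.3493452392052 190.65202429923363 [-0.14333774  0.          0.          0.          0.        ] [[-0.00947426 -0.99992419  0.00786447  0.01167834]
 [ 0.98631975 -0.0080504   0.16464669 -0.53683101]
 [-0.1645709   0.00931678  0.98632125 -1.19318454]
 [ 0.          0.          0.          1.        ]]
```

View pics/scene0.png

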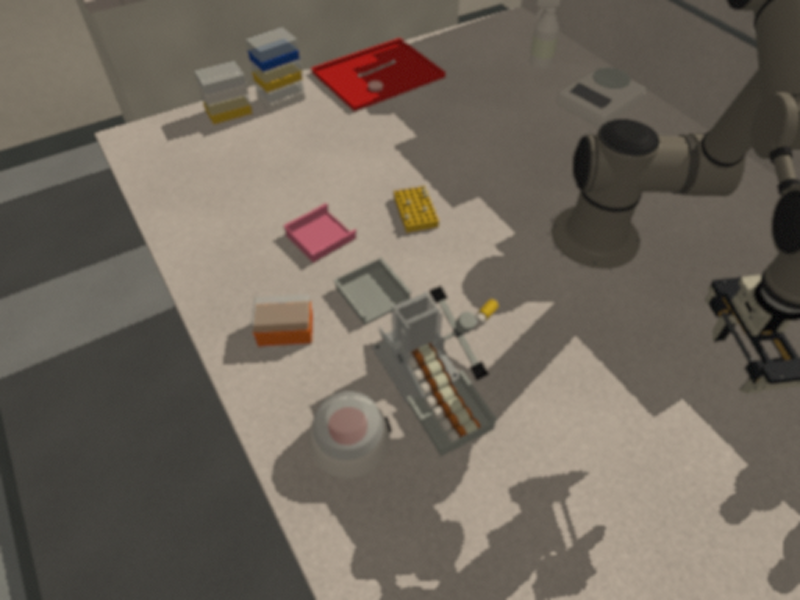

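View pics/top0.png

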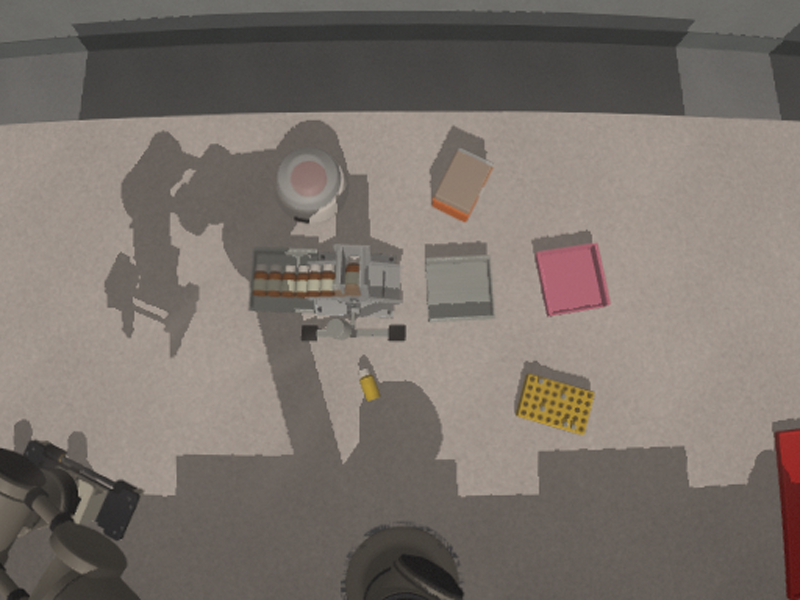

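The top view shows the stand at about (330,280), the empty tray at (460,288), the pink decoy tray at (572,280), the yellow decoy vial at (370,385), and the right pad at (397,332). I'll enlarge these next.

```bash
cat > h.py <<'E'
import numpy as np,cv2,pickle
def load(n):return pickle.load(open(n+".pkl","rb"))
def KD(c):return np.array([[c["fx"],0,c["cx"]],[0,c["fy"],c["cy"]],[0,0,1.]]),np.array(c["distortion"],float)
def ray(c,uv):
    K,D=KD(c);p=cv2.undistortPoints(np.array([[uv]],float),K,D)[0,0]
    E=np.array(c["extrinsics"]);R,t=E[:3,:3],E[:3,3]
    return -R.T@t, R.T@np.array([p[0],-p[1],-1.])
def atz(c,uv,z):
    o,d=ray(c,uv);return o+d*(z-o[2])/d[2]
def proj(c,P):
    K,D=KD(c);E=np.array(c["extrinsics"]);P=np.atleast_2d(P);q=P@E[:3,:3].T+E[:3,3];q=q*[1,-1,-1]
    return cv2.projectPoints(q,np.zeros(3),np.zeros(3),K,D)[0][:,0]
def tri(c1,u1,c2,u2):
    o1,d1=ray(c1,u1);o2,d2=ray(c2,u2)
    s=np.linalg.lstsq(np.c_[d1,-d2],o2-o1,rcond=None)[0];a=o1+s[0]*d1;b=o2+s[1]*d2
    return (a+b)/2,np.linalg.norm(a-b)
def crop(c,x,y,w,h,s,name,pts=None):
    f=c["frame"][:,:,::-1][y:y+h,x:x+w];f=cv2.resize(f,None,fx=s,fy=s,interpolation=cv2.INTER_CUBIC)
    for k in range(0,w,10):
        cv2.putText(f,str(x+k),(k*s,8),0,.3,(0,0,255),1);cv2.line(f,(k*s,10),(k*s,14),(0,0,255),1)
    for k in range(0,h,10):
        cv2.putText(f,str(y+k),(0,k*s+4),0,.3,(0,0,255),1)
    if pts is not None:
        for p in pts: cv2.circle(f,(int(round((p[0]+.5-x)*s)),int(round((p[1]+.5-y)*s))),3,(0,255,0),1)
    cv2.imwrite(f"pics/{name}.png",f)
E
python3 - <<'E'
from h import *
crop(load("top0"),155,150,165,110,4,"t1")
crop(load("scene0"),205,160,120,135,4,"s1")
E
```

```text
(no output)
```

View pics/t1.png

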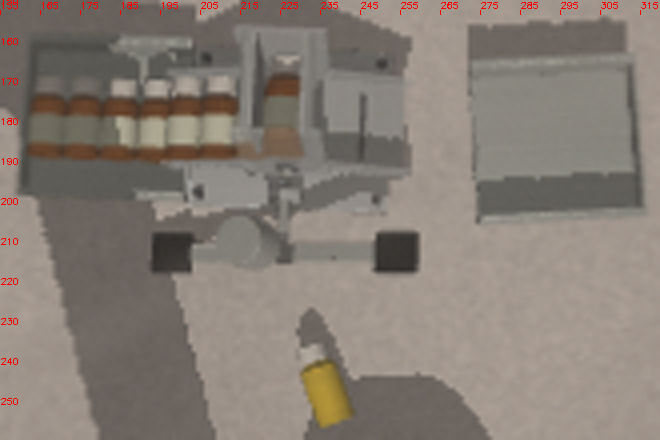

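View pics/s1.png

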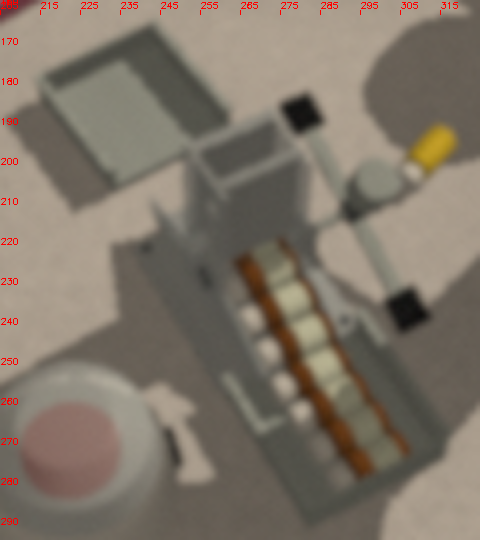

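```bash
cat > fit.py <<'E'
from h import *
from scipy.optimize import least_squares
T=load("top0");S=load("scene0")
t=lambda x,y:(155+x/4-.5,150+y/4-.5)
s=lambda x,y:(205+x/4-.5,160+y/4-.5)
obs=[(T,t(396,250),(-.1,-.0829,.0775)),(T,t(172,252),(-.1,.0862,.016)),
(S,s(302,112),(-.1,-.0829,.0775)),(S,s(408,309),(-.1,.0862,.016)),
(T,t(410,38),(.0625,-.0765,.008)),(T,t(410,175),(-.0625,-.0765,.008))]
def W(p,q):
    c,n=np.cos(p[2]),np.sin(p[2]);return np.array([p[0]+c*q[0]-n*q[1],p[1]+n*q[0]+c*q[1],q[2]])
if __name__=="__main__":
    f=lambda p:np.concatenate([proj(c,W(p,q))[0]-u for c,u,q in obs])
    r=least_squares(f,[.5,0,0]);print(r.x,r.x[2]*57.3);print(r.fun.reshape(-1,2).round(2))
    for i in (0,1): print("tri pad",tri(T,obs[i][1],S,obs[i+2][1]),W(r.x,obs[i][2]))
    # tray top corners z=.032
    for n,u in dict(farL=t(474,62),farR=t(631,57),nearR=t(642,210),nearL=t(480,220)).items(): print(n,atz(T,u,.032 if n!='x' else 0),atz(T,u,.008))
    p=r.x
    pts=[(sx,sy,.182) for sx in(-.0365,.0365) for sy in(-.031,.031)]+[(sx,sy,.008) for sx in(-.0625,.0625) for sy in(-.0765,.0765)]+[(-.1,-.0829,.0775),(-.1,.0862,.016),(-.036,-.0865,.0135),(.036,-.0865,.0135)]
    pts=[W(p,q) for q in pts]
    crop(T,155,150,165,110,4,"t2",proj(T,pts));crop(S,205,160,120,135,4,"s2",proj(S,pts))
E
python3 fit.py
```

```text
[ 0.57922209  0.07894091 -0.03915096] -2.2433500294975417
[[ 1.55 -2.35]
 [ 1.34 -2.17]
 [-2.49 -0.58]
 [-2.49 -1.19]
 [-2.83  1.2 ]
 [-4.02  6.85]]
tri pad (array([0.46942798, 0.0046276 , 0.07525938]), np.float64(0.0003338540045008912)) [4.76053930e-01 1.85369217e-05 7.75000000e-02]
tri pad (array([0.47641043, 0.17391452, 0.01076244]), np.float64(0.0008265906635830351)) [0.48267267 0.16898896 0.016     ]
farL [ 0.6174745  -0.05665321  0.032     ] [ 0.62300644 -0.05811532  0.008     ]
farR [ 0.62067675 -0.17664822  0.032     ] [ 0.62627102 -0.18044569  0.008     ]
nearR [ 0.50291292 -0.18095862  0.032     ] [ 0.50621524 -0.18483999  0.008     ]
nearL [ 0.49649055 -0.05898258  0.032     ] [ 0.49966787 -0.06049003  0.008     ]
```

View pics/t2.png

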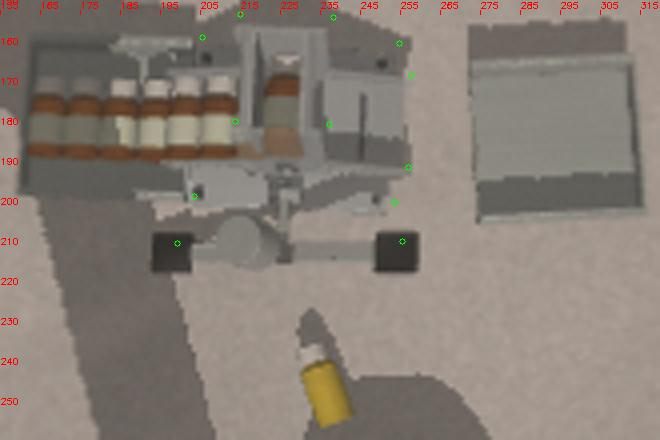

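View pics/s2.png

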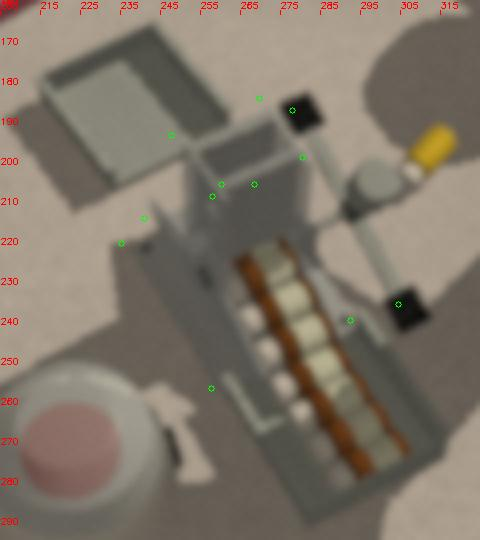

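```bash
sed -i 's/^(T,t(410,38).*$/]/; s/(.0862,.016)),$/&/' fit.py; python3 fit.py
```

```text
[ 0.57315727  0.08383209 -0.04322425] -2.476749608639314
[[-0.28 -0.13]
 [-0.42 -0.28]
 [ 0.04 -0.28]
 [-0.05 -0.76]]
tri pad (array([0.46942798, 0.0046276 , 0.07525938]), np.float64(0.0003338540045008912)) [0.4696685 0.0053306 0.0775   ]
tri pad (array([0.47641043, 0.17391452, 0.01076244]), np.float64(0.0008265906635830351)) [0.47697544 0.17427266 0.016     ]
farL [ 0.6174745  -0.05665321  0.032     ] [ 0.62300644 -0.05811532  0.008     ]
farR [ 0.62067675 -0.17664822  0.032     ] [ 0.62627102 -0.18044569  0.008     ]
nearR [ 0.50291292 -0.18095862  0.032     ] [ 0.50621524 -0.18483999  0.008     ]
nearL [ 0.49649055 -0.05898258  0.032     ] [ 0.49966787 -0.06049003  0.008     ]
```

View pics/t2.png

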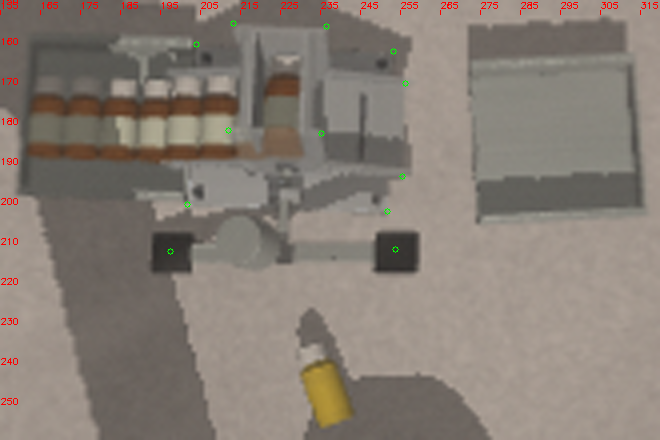

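View pics/s2.png

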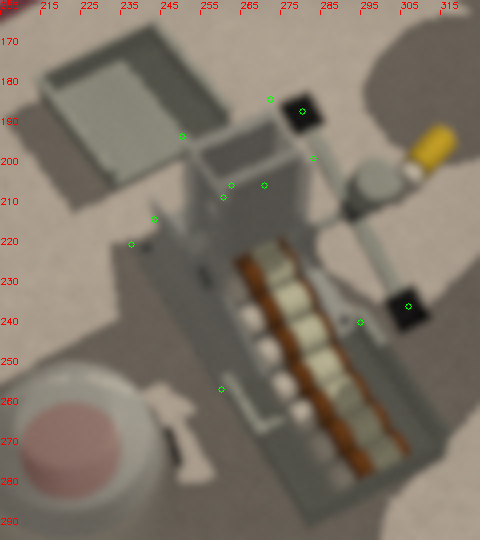

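```bash
python3 - <<'E'
from h import *
T=load("top0");S=load("scene0")
crop(T,264,155,60,55,12,"t3");crop(S,208,158,60,55,12,"s3");crop(T,235,155,40,50,12,"t4")
E
```

```text
(no output)
```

View pics/t3.png

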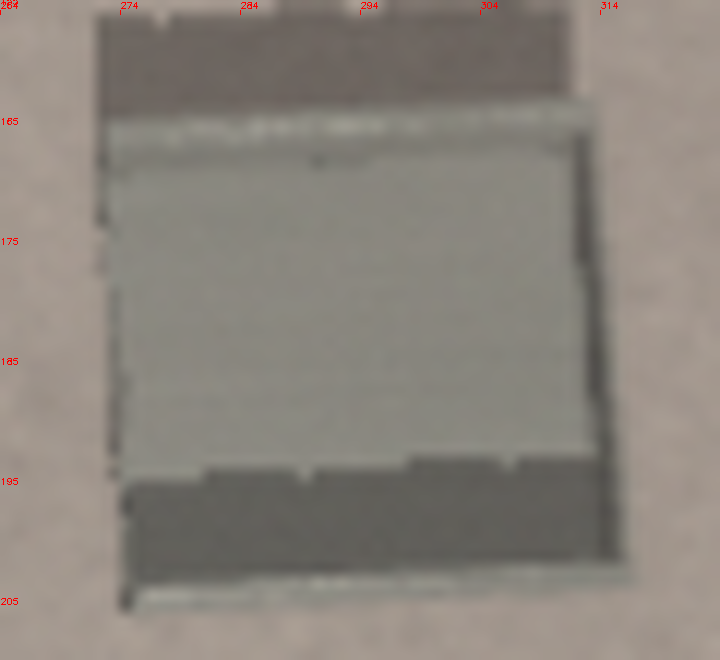

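View pics/s3.png

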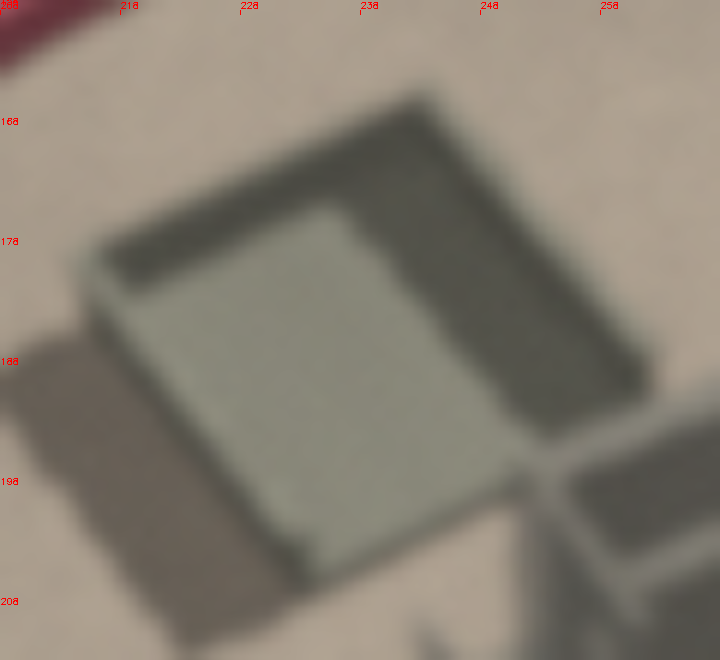

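View pics/t4.png

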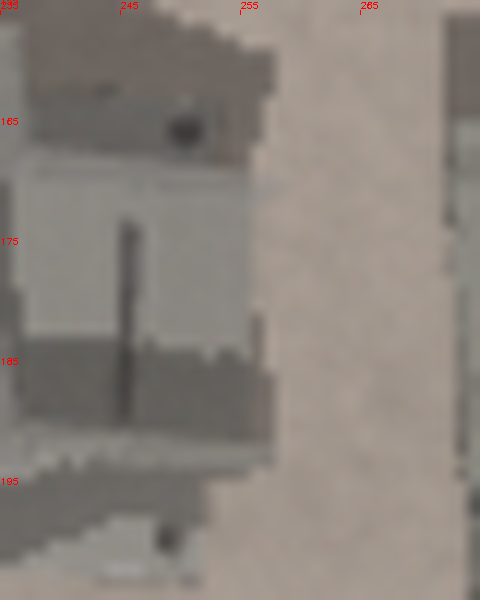

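```bash
cat > fit2.py <<'E'
from fit import *
t3=lambda x,y:(264+x/12-.5,155+y/12-.5)
s3=lambda x,y:(208+x/12-.5,158+y/12-.5)
t4=lambda x,y:(235+x/12-.5,155+y/12-.5)
o2=[(T,t3(592,102),(.059,-.063,.032)),(T,t3(632,580),(-.059,-.063,.032)),(T,t3(103,120),(.059,.063,.032)),(T,t3(126,610),(-.059,.063,.032)),
(S,s3(425,86),(-.059,-.063,.032)),(S,s3(80,258),(.059,-.063,.032)),(S,s3(652,368),(-.059,.063,.032))]
# stand: pads + mouth corners + plate front corner + screws ignored
o1=obs+[(T,t4(203,585),(-.0625,-.0765,.008)),(T,t4(265,170),(.0625,-.0765,.0))][:1]
for o,p0 in((o1,[.57,.08,0]),(o2,[.56,-.12,0])):
    f=lambda p:np.concatenate([proj(c,W(p,q))[0]-u for c,u,q in o])
    r=least_squares(f,p0);print(r.x.round(4),np.degrees(r.x[2]));print(r.fun.reshape(-1,2).round(2))
    rt=least_squares(lambda p:np.concatenate([proj(c,W(p,q))[0]-u for c,u,q in o if c is T]),p0);print("top only",rt.x.round(4),np.degrees(rt.x[2]))
    print("dock",W(r.x,(0,-.1395,0)))
E
python3 fit2.py
```

```text
[ 0.5725  0.0831 -0.0496] -2.844223369378933
[[-0.26  0.26]
 [-0.39 -0.27]
 [ 0.32 -0.42]
 [-0.05 -0.79]
 [-0.01 -0.71]]
top only [ 0.5718  0.0827 -0.0472] -2.7040256856927014
dock [ 0.56561005 -0.05619761  0.        ]
[ 0.5599 -0.1177  0.038 ] 2.1768879449174707
[[-0.02  0.57]
 [-0.54 -0.97]
 [-0.45  0.84]
 [-0.18 -1.51]
 [ 0.02 -0.27]
 [-0.17 -1.03]
 [ 0.58 -1.11]]
top only [ 0.559  -0.1186  0.0401] 2.298822865541845
dock [ 0.56518447 -0.25708517  0.        ]
```

send_rows([
  [[0.03,-0.002,-0.025,8],[0.06,-0.005,-0.05,16],[0.09,-0.007,-0.075,24],[0.12,-0.01,-0.1,32],[0.15,-0.01,-0.125,40],[0.18,-0.01,-0.15,48],[0.21,-0.01,-0.175,56],[0.24,-0.01,-0.2,64]],
], gripper=0.5)

```text
time: 0.9
tool_pos: [0.3503, 0.1996, 0.2612]
tool_rot: [-1.572, -0.001, -1.535]
contact_force: [0.7, 0.1, 0.6]
opening: 0.046
```

send_rows([
  [[0.042,0,0.02,1],[0.084,0,0.04,2],[0.126,0,0.06,3],[0.168,0,0.08,4],[0.21,0,0.1,4.5],[0.252,0,0.12,4.75],[0.294,0,0.14,4.75],[0.336,0,0.155,4.75]],
])

```text
time: 1.7
tool_pos: [0.5177, -0.1325, 0.261]
tool_rot: [-1.572, -0.001, -1.619]
contact_force: [0.3, -0.0, 0.1]
opening: 0.0457
```

send_rows([
  [[0.035,0,0.02,0],[0.07,0,0.04,0],[0.08,0.02,0.044,0],[0.08,0.06,0.044,0],[0.08,0.1,0.044,0],[0.08,0.14,0.044,0],[0.08,0.18,0.044,0],[0.08,0.19,0.044,0]],
])

```text
time: 2.5
tool_pos: [0.5548, -0.2133, 0.0663]
tool_rot: [-1.58, 0.003, -1.619]
contact_force: [0.0, -0.2, -0.7]
opening: 0.046
```

```bash
cat > look.py <<'E'
import sys
from cell import read_camera,sensors
from h import *
k=sys.argv[1]
for n in("top","scene"):
    c=read_camera(n);pickle.dump(c,open(n+k+".pkl","wb"))
crop(load("top"+k),155,140,190,135,4,"t"+k);crop(load("scene"+k),195,140,130,135,4,"s"+k)
o=sensors.observe();print(o["time"],o["tool_pos"],o["tool_rot"],o["contact_force"])
E
python3 look.py A
```

```text
2.6 [ 0.55674157 -0.21428348  0.06960405] [-1.57557674e+00  7.30458008e-04 -1.61858132e+00] [-0.21416207 -0.43506624  1.37043962]
```

View pics/tA.png

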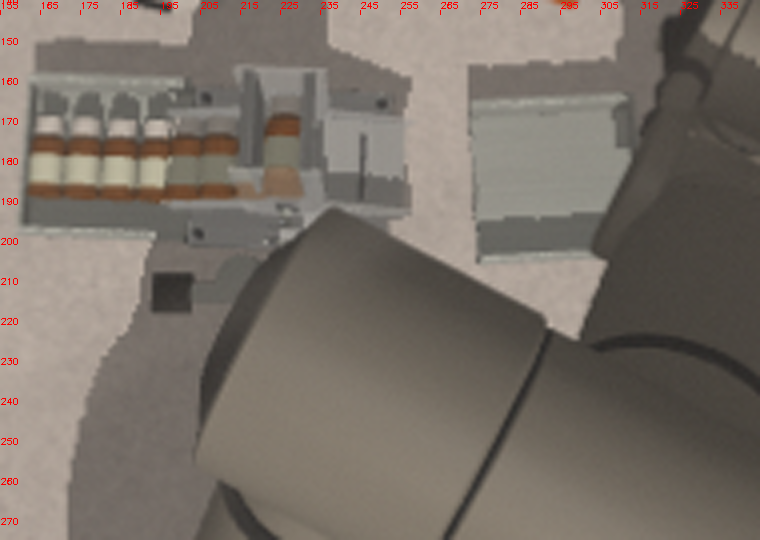

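View pics/sA.png

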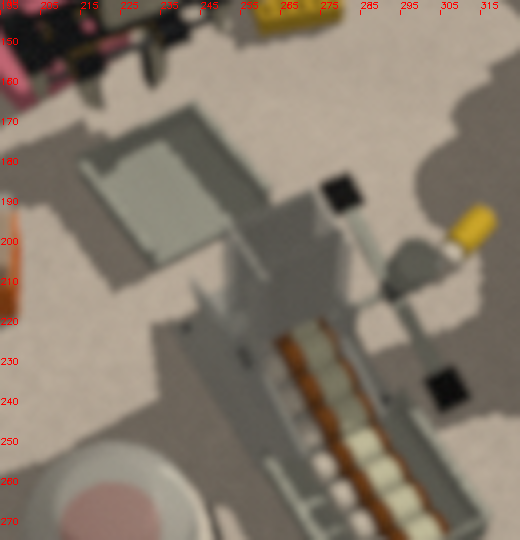

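The fingers are above the bench, outside the tray's right wall (scene crop ~(150,70)). Next I'll lower them and push.

send_rows([
  [[0,0.013,0,0],[0,0.026,0,0],[0,0.026,0,0],[-0.005,0.026,0,0],[-0.01,0.026,0,0],[-0.015,0.026,0,0],[-0.02,0.026,0,0],[-0.025,0.026,0,0]],
])

```text
time: 3.4
tool_pos: [0.558, -0.1891, 0.0441]
tool_rot: [-1.575, -0.0, -1.618]
contact_force: [-1.3, -2.5, 0.8]
opening: 0.0458
```

send_rows([
  [[-0.005,0,0,0],[-0.01,0,0,0],[-0.015,0,0,0],[-0.02,0,0,0],[-0.025,0,0,0],[-0.03,0,0,0],[-0.034,0,0,0],[-0.036,0,0,0]],
])

```text
time: 4.2
tool_pos: [0.5598, -0.1528, 0.0442]
tool_rot: [-1.575, -0.0, -1.618]
contact_force: [0.5, -2.5, 1.5]
opening: 0.0457
```

```bash
python3 look.py B
```

```text
4.3 [ 0.55960824 -0.15256908  0.04394505] [-1.57538285e+00  4.76817982e-04 -1.61780515e+00] [ 0.23561931 -0.56239215 -0.30252042]
```

View pics/tB.png

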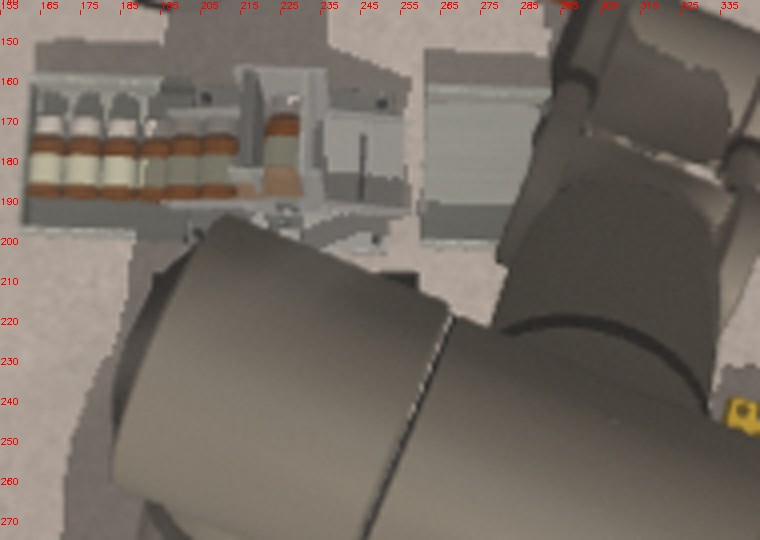

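View pics/sB.png

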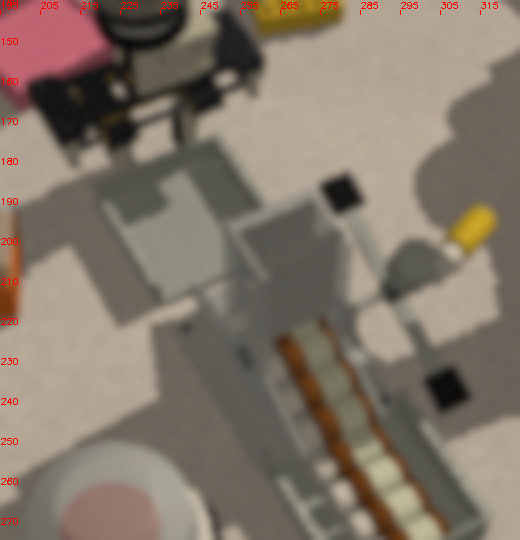

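send_rows([
  [[-0.004,0,0,0],[-0.008,0,0,0],[-0.012,0,0,0],[-0.015,0,0,0],[-0.017,0,0,0],[-0.019,0,0,0],[-0.02,0,0,0],[-0.02,0,0,0]],
])

```text
time: 5.1
tool_pos: [0.5605, -0.1323, 0.0439]
tool_rot: [-1.576, 0.001, -1.618]
contact_force: [0.8, 0.7, 0.4]
opening: 0.0461
```

send_rows([
  [[-0.0015,0,0,0],[-0.003,0,0,0],[-0.003,0,0,0]],
])

```text
time: 5.4
tool_pos: [0.5606, -0.1291, 0.0439]
tool_rot: [-1.576, 0.001, -1.618]
contact_force: [-0.5, -1.7, 1.4]
opening: 0.0458
```

send_rows([
  [[-0.0015,0,0,0],[-0.003,0,0,0],[-0.003,0,0,0]],
])

```text
time: 5.7
tool_pos: [0.5608, -0.1278, 0.044]
tool_rot: [-1.575, -0.002, -1.617]
contact_force: [-0.5, -9.0, -0.7]
opening: 0.0462
```

```bash
python3 look.py C; python3 -c "
from h import *
crop(load('topC'),225,150,70,60,10,'tC2')"
```

```text
5.8 [ 0.56076797 -0.12778435  0.04400557] [-1.57522423e+00 -1.47154937e-03 -1.61749193e+00] [-1.62275676 -9.9431861   0.31364453]
```

View pics/tC2.png

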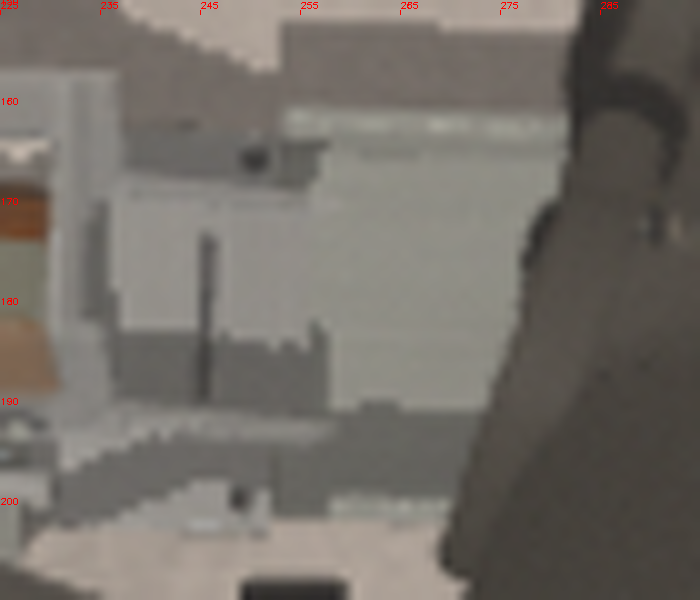

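View pics/sC.png

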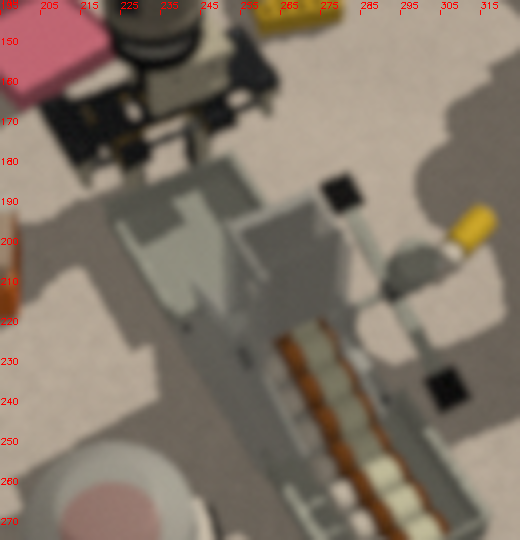

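send_rows([
  [[0.01,0,0,0],[0.03,0,0,0],[0.05,-0.02,0,0],[0.07,-0.06,0,0],[0.1,-0.1,0,0],[0.13,-0.14,0,0],[0.15,-0.17,0,0],[0.15,-0.17,0,0]],
])

```text
time: 6.6
tool_pos: [0.5557, -0.2812, 0.2192]
tool_rot: [-1.567, -0.006, -1.62]
contact_force: [1.3, -0.1, 0.1]
opening: 0.0462
```

```bash
python3 look.py D; python3 -c "
from h import *
crop(load('topD'),225,150,79,60,10,'tD2')"
```

```text
6.7 [ 0.55425149 -0.27761536  0.21419473] [-1.57488598e+00 -9.22733205e-04 -1.61841478e+00] [-0.20487349  1.00980214  0.04554905]
```

View pics/tD2.png

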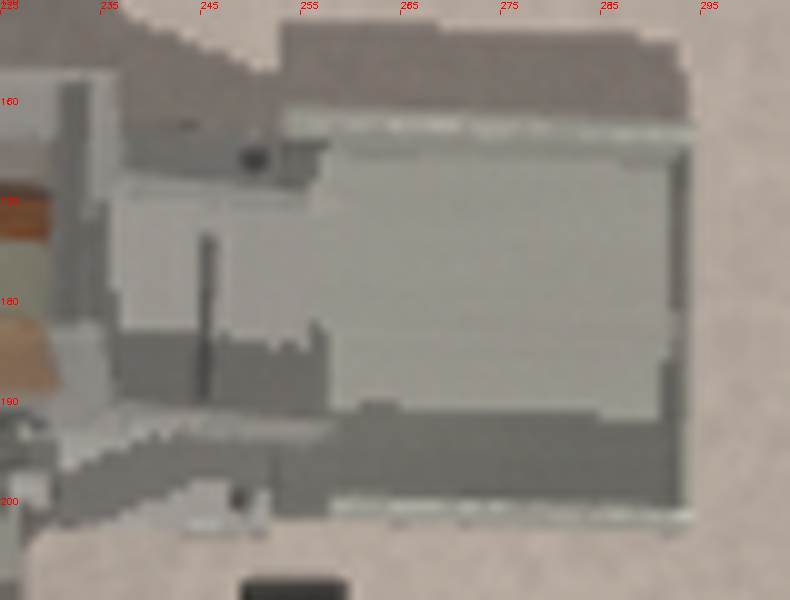

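View pics/sD.png

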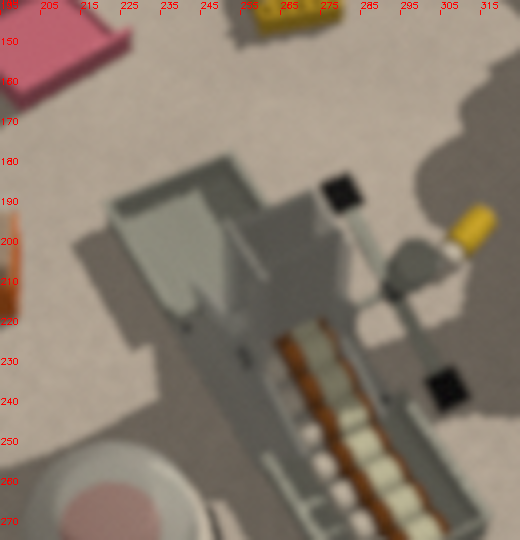

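```bash
python3 -c "
from h import *
crop(load('topD'),155,150,79,60,10,'tD3')"
```

```text
(no output)
```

View pics/tD3.png

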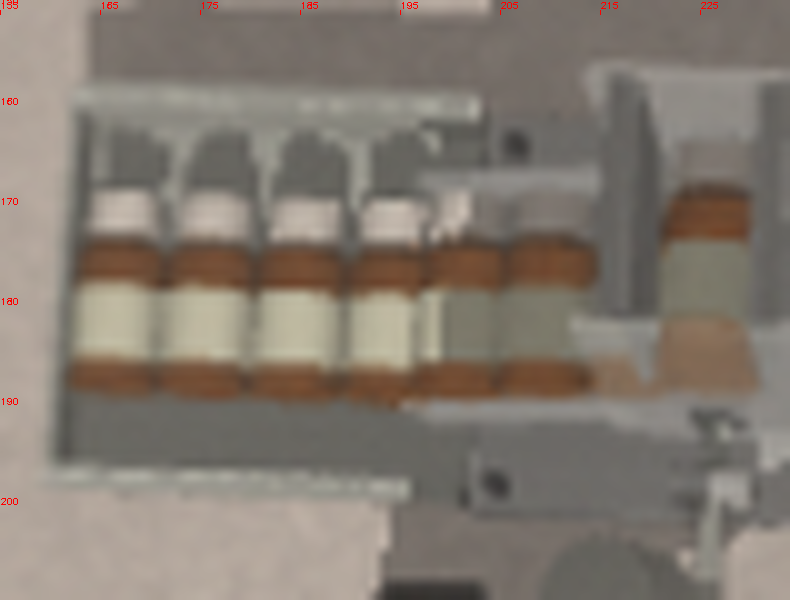

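```bash
python3 - <<'E'
from h import *
T=load("topD")
L=lambda x,y:atz(T,(155+x/10-.5,150+y/10-.5),.032)[:2]
R=lambda x,y:atz(T,(225+x/10-.5,150+y/10-.5),.032)[:2]
d={k:v for k,v in dict(LfO=L(75,88),LfI=L(480,97),LnO=L(45,470),LnI=L(410,488),RfI=R(285,108),RfO=R(695,127),RnI=R(330,514),RnO=R(695,522)).items()}
for k,v in d.items():print(k,v.round(4))
s=np.radians(-2.7)
for k,v in d.items():
    q=v-[.572,.083];print(k,(np.array([[np.cos(s),np.sin(s)],[-np.sin(s),np.cos(s)]])@q).round(4))
E
```

```text
LfO [0.6416 0.2824]
LfI [0.6374 0.1578]
LnO [0.5234 0.2882]
LnI [0.5171 0.1775]
RfI [0.6326 0.004 ]
RfO [ 0.6258 -0.1209]
RnI [ 0.5078 -0.0083]
RnO [ 0.5044 -0.1177]
LfO [0.0602 0.2024]
LfI [0.0618 0.0778]
LnO [-0.0582  0.2027]
LnI [-0.0593  0.0918]
RfI [ 0.0642 -0.0761]
RfO [ 0.0634 -0.2011]
RnI [-0.0598 -0.0942]
RnO [-0.0581 -0.2036]
```

The tray is docked: the tray corners in the stand frame mirror those of the full tray to about 2–3 mm. Next I'll close the fingers and go above the raised pad.

send_rows([
  [[-0.03,0,-0.02,0],[-0.07,0,-0.035,0],[-0.11,0,-0.05,0],[-0.15,0,-0.065,0],[-0.19,0,-0.08,0],[-0.23,0,-0.09,0],[-0.265,0,-0.099,0],[-0.273,0,-0.099,0]],
], gripper=0)

```text
time: 7.5
tool_pos: [0.4658, 0.0038, 0.2128]
tool_rot: [-1.579, 0.001, -1.614]
contact_force: [0.1, -1.0, -0.9]
opening: 0.0002
```

send_rows([
  [[0,0.02,0,0],[0,0.05,0,0],[0,0.07,0,0],[0,0.08,0,0],[0,0.08,0,0]],
])

```text
time: 8.0
tool_pos: [0.464, 0.0041, 0.1311]
tool_rot: [-1.584, 0.001, -1.614]
contact_force: [0.0, -1.5, 0.6]
opening: 0.0001
```

```bash
python3 look.py F
```

```text
8.1 [0.46534141 0.00379941 0.13299512] [-1.57953457e+00  8.81652203e-04 -1.61413436e+00] [ 0.11347679 -0.14511488  0.60695215]
```

View pics/sF.png

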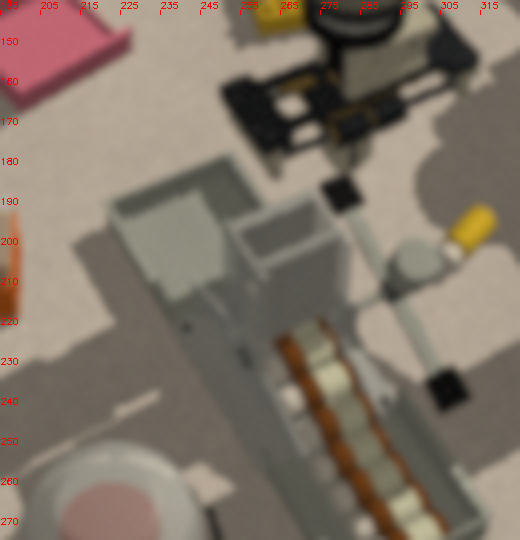

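The fingertips (scene crop ~(345,165)) hang just above the raised right pad (342,193). Now pressing.

send_rows([
  [[0.004,0.012,0.003,0],[0.004,0.024,0.003,0],[0.004,0.032,0.003,0],[0.004,0.04,0.003,0],[0.004,0.048,0.003,0],[0.004,0.056,0.003,0],[0.004,0.064,0.003,0],[0.004,0.07,0.003,0]],
])

```text
time: 8.9
tool_pos: [0.4674, -0.0002, 0.0622]
tool_rot: [-1.58, 0.001, -1.614]
contact_force: [0.1, 0.1, 0.5]
opening: 0.0003
```

```bash
python3 look.py G
```

```text
9.0 [ 4.66997022e-01 -1.00429750e-04  6.20731804e-02] [-1.58130913e+00  1.15737696e-03 -1.61412815e+00] [-0.06574818 -1.47817785  0.58936698]
```

View pics/sG.png

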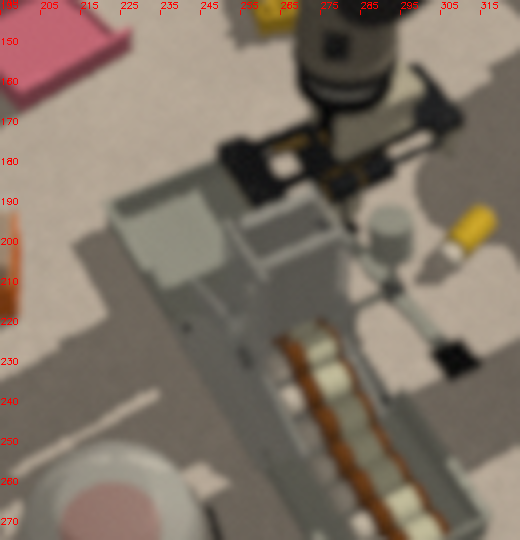

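The gate is about at or past level: the tumbler is at (390,235) and the left pad has risen. Next I'll wait a moment and look again.

send_rows([
  [[0,0,0,0],[0,0,0,0],[0,0,0,0],[0,0,0,0]],
])

```text
time: 9.4
tool_pos: [0.4672, -0.0001, 0.0623]
tool_rot: [-1.581, 0.001, -1.614]
contact_force: [-0.8, -0.8, -0.4]
opening: 0.0006
```

```bash
python3 look.py H
```

```text
9.5 [ 4.67108316e-01 -1.20729993e-04  6.22649614e-02] [-1.58085940e+00  1.11519345e-03 -1.61414775e+00] [-0.26825114  0.23082479 -0.22447423]
```

View pics/sH.png

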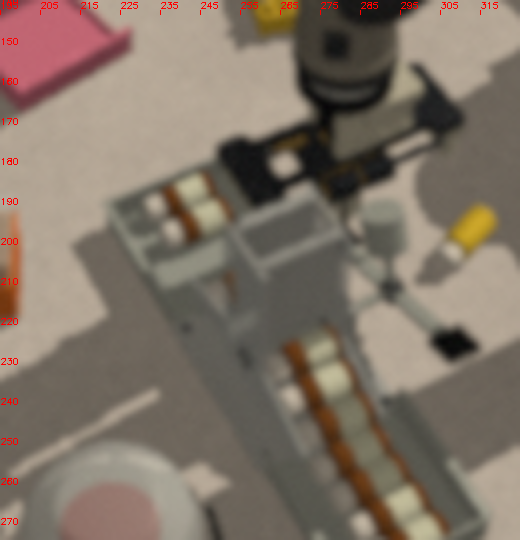

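View pics/tH.png

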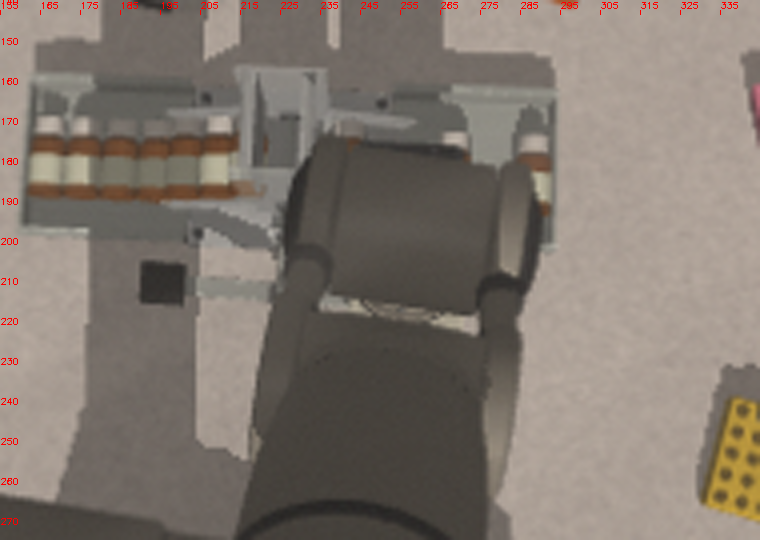

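Two vials are in the tray and the third is on its way. Next I'll lift clear.

send_rows([
  [[0,-0.02,0,0],[0,-0.06,0,0],[0,-0.1,0,0],[0,-0.14,0,0],[0.03,-0.17,0,0],[0.07,-0.18,-0.01,0],[0.11,-0.18,-0.02,0],[0.15,-0.18,-0.03,0]],
])

```text
time: 10.3
tool_pos: [0.432, -0.1502, 0.2431]
tool_rot: [-1.579, 0.0, -1.613]
contact_force: [-1.1, -0.1, 0.5]
opening: 0.0004
```

send_rows([
  [[0.04,0,0,0],[0.08,0,0,0],[0.12,0,0,0],[0.16,0,0,0],[0.16,0,0,0],[0.16,0,0,0]],
])

```text
time: 10.9
tool_pos: [0.4247, -0.3104, 0.2426]
tool_rot: [-1.58, 0.001, -1.615]
contact_force: [0.2, 0.6, -0.6]
opening: 0.0005
```

```bash
python3 look.py I
```

```text
11.0 [ 0.42508278 -0.30913218  0.24294176] [-1.57982436e+00  1.12130011e-03 -1.61286051e+00] [-0.91760547  1.01995506 -0.74526932]
```

View pics/sI.png

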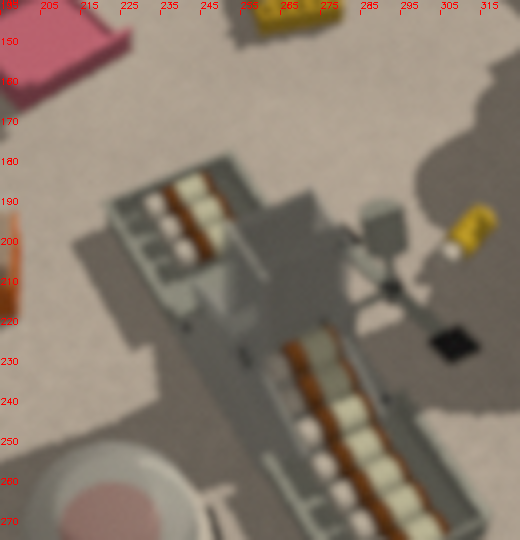

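View pics/tI.png

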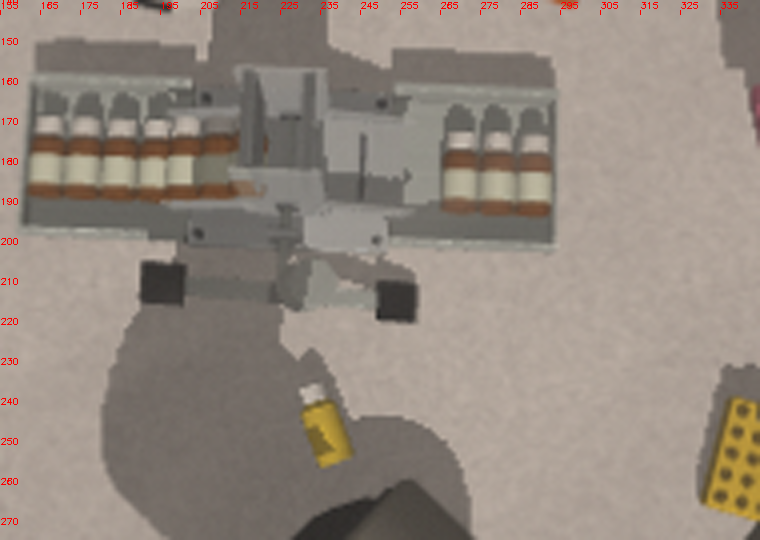

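The top view shows all three vials side by side in the right tray (crop (440–550,130–215)). The tray is still docked, the gate is over to the right, the magazine is empty, and the full side is unchanged. Handing in.

```bash
python3 -c "
from cell import hand_in
print(hand_in())"
```

```text
the job is handed in; nothing more can be done
None
```

I slid the empty tray up against the stand with the fingertips, then pressed down the raised right pad. The gate fell over to the right and all three vials ran into the tray. I handed the job in at about 11 s on the robot's clock, with the arm well clear of everything.

**Checks that passed:**
- **Contact:** the push stopped with about 9–10 N on the tool, so the tray was against the plate.
- **Docking:** the tray's corners in the top image mirrored the docked full tray to about 2–3 mm. Its edges in the image looked the same after the vials ran in.
- **End state:** the last pictures show three vials lying side by side in the right tray, the magazine empty and the gate resting to the right. The full side, the yellow vial and the pink tray look untouched.

**What disagreed:**
- **Stand pose:** in my first fit I read a wrong edge, probably a shadow, as a corner of the base plate. I refitted the stand from the two pads and one visible plate corner, and the matched points then agreed to under 1 pixel.
- **Tray size:** in the first top image the tray measured about 4 mm deeper than stated. I put that down to blur and did not correct for it.

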